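# Close and lock the feeding hatch of a nursery box

### The job

The birds in the taller of the two cardboard nursery boxes have been fed. With a finger, gently push the arm of that box's swing cover round until the disc covers the whole feeding hole, then push its turn-button round so that it points straight across the rim of the closed disc and locks it. Leave the lower box's hatch as it is and don't pick up or shift anything else.

Things in the scene. Friction and masses are not known exactly. Their poses are not given: they have to be found in the camera images.
- tall_box: cardboard carton 200 (x) by 220 (y) mm with a plywood lid 204 by 224 mm, 170 mm high to the top of the lid, fixed to the table; the taller of the two. In the lid a round hole of 52 mm, centred at x = -25, y = 20 mm, with a swing cover and a turn-button. Origin: centre of its underside; z up, -x the side towards the robot at yaw 0
- tall_cover (a joint): the tall box's swing cover about its vertical hinge. 0 = closed: arm along the box's -x, disc centred on the hole; grows counter-clockwise seen from above; at 1.57 the arm points along the box's -y, hole open. The hole is wholly covered within 0.12 rad of 0. It can be pushed past 0: stops at -0.6 and 1.7. Light friction (about 3 N, 90 mm out); stays where it is left
- tall_cover_hinge (a point): on the hinge axis of the tall box's cover, level with the lid's top; at x = 60, y = 20 mm in box axes. The cover is a sheet-aluminium disc, 74 mm across, 4 to 10 mm above the lid, its centre 85 mm from the hinge, under a wooden arm
- tall_cover_tip (a point): outer end of the tall box's cover arm, on its centre line, 125 mm from the hinge, 22 mm above the lid. The arm is a bar 16 mm wide, 10 to 34 mm above the lid, running from the hinge out over the disc
- tall_button (a joint): the tall box's turn-button about its vertical hinge. 0 = locked: points along the box's -y, across the rim of the closed disc; grows counter-clockwise seen from above; at 1.57 it points along the box's +x, clear of the disc. Stops at -0.6 and 2.2. Light friction (about 2.5 N, 35 mm out); stays where it is left
- tall_button_hinge (a point): on the hinge axis of the tall box's turn-button, level with the lid's top; at x = -25, y = 90 mm in box axes. The button is a wooden bar 14 mm wide, 13 to 27 mm above the lid (it passes over the disc), reaching 55 mm from the hinge and 12 mm behind it
- tall_button_tip (a point): free end of the tall box's turn-button, on its centre line, 55 mm from its hinge, 20 mm above the lid; when locked it ends 7 mm short of the side of the closed cover's arm
- low_box: cardboard carton 200 (x) by 220 (y) mm with a plywood lid 204 by 224 mm, 95 mm high to the top of the lid, fixed to the table; the lower of the two. In the lid a round hole of 52 mm, centred at x = -25, y = 20 mm, with a swing cover and a turn-button. Origin: centre of its underside; z up, -x the side towards the robot at yaw 0
- low_cover (a joint): the low box's swing cover about its vertical hinge. 0 = closed: arm along the box's -x, disc centred on the hole; grows counter-clockwise seen from above; at 1.57 the arm points along the box's -y, hole open. The hole is wholly covered within 0.12 rad of 0. It can be pushed past 0: stops at -0.6 and 1.7. Light friction (about 3 N, 90 mm out); stays where it is left
- low_cover_hinge (a point): on the hinge axis of the low box's cover, level with the lid's top; at x = 60, y = 20 mm in box axes. The cover is a sheet-aluminium disc, 74 mm across, 4 to 10 mm above the lid, its centre 85 mm from the hinge, under a wooden arm
- low_cover_tip (a point): outer end of the low box's cover arm, on its centre line, 125 mm from the hinge, 22 mm above the lid. The arm is a bar 16 mm wide, 10 to 34 mm above the lid, running from the hinge out over the disc
- low_button (a joint): the low box's turn-button about its vertical hinge. 0 = locked: points along the box's -y, across the rim of the closed disc; grows counter-clockwise seen from above; at 1.57 it points along the box's +x, clear of the disc. Stops at -0.6 and 2.2. Light friction (about 2.5 N, 35 mm out); stays where it is left
- low_button_hinge (a point): on the hinge axis of the low box's turn-button, level with the lid's top; at x = -25, y = 90 mm in box axes. The button is a wooden bar 14 mm wide, 13 to 27 mm above the lid (it passes over the disc), reaching 55 mm from the hinge and 12 mm behind it
- low_button_tip (a point): free end of the low box's turn-button, on its centre line, 55 mm from its hinge, 20 mm above the lid; when locked it ends 7 mm short of the side of the closed cover's arm
- food_pot: small white plastic pot, 40 mm across, 34 mm high, loose on a front corner of the tall box's lid (near x = -73, y = -80 mm in box axes); origin at the centre of its underside
- clip_roof: wooden clothes-peg, 72 by 10 by 13 mm, loose on the low box's lid; origin at its underside
- clip_table: the same clothes-peg lying on the table at the robot's left, beside a box; origin at its underside
- paper_roll: paper towel roll standing on the table, 120 mm across, 190 mm high; origin at the centre of its underside
- tub: clear plastic bowl, 110 mm across, 60 mm high, on the table; origin at the centre of its underside
- jar: closed glass jar, 68 mm across, 90 mm high, on the table; origin at the centre of its underside
- water_mug: white mug, 72 mm across, 85 mm high, on the table; origin at the centre of its underside
- spatula: spatula lying on the table at the robot's left; origin at its underside

How it is judged:
On the way, in this order (a step that is already met when the one before it is completed fails the run):
1. the tall box's disc covers its hole (value of joint tall_cover between -0.12 and 0.12 rad), for 0.2 s.
2. then its turn-button is turned across the closed disc (all of step 1 and value of joint tall_button between -0.3 and 0.3 rad), for 0.2 s.
At the end, for the whole second after the job is handed in: The tall box's cover is within 0.12 rad of closed (the hole wholly covered) and its turn-button within 0.3 rad of straight across the disc, both at rest; the low box's cover and button are within 10 mm of where they were (at their tips), and every loose thing is within 30 mm of where it started (all of step 2 and velocity of joint tall_cover between -0.05 and 0.05 rad/s and velocity of joint tall_button between -0.05 and 0.05 rad/s and distance of each of food_pot, clip_roof, clip_table, paper_roll, tub, jar, water_mug, spatula from where it was at the start of the episode below 0.03 m and distance of each of low_cover_tip, low_button_tip from where it was at the start of the episode below 0.01 m); the robot touches nothing.
It fails at once if the low box's hatch is moved (distance of any of low_cover_tip, low_button_tip from where it was at the start of the episode above 0.01 m).
It fails at once if a loose thing is lifted, carried or shifted by more than 30 mm (distance of any of food_pot, clip_roof, clip_table, paper_roll, tub, jar, water_mug, spatula from where it was at the start of the episode above 0.03 m).
It fails at once if the cover or the turn-button is squeezed or pushed roughly, with over 25 N (contact force between the fingers and tall_cover above 25 N or contact force between the fingers and tall_button above 25 N).
It also fails if it takes over 50 s, if anything falls off the work surface, if the arm or the gripper's body presses on something with over 40 N, if the wrist force passes 120 N, or if a joint passes its speed limit or range.

### The arm

A 7-joint arm with a two-finger parallel gripper is mounted at the origin on the work surface. World frame = base frame: x ahead of the robot, y to its left, z up, the work surface at z = 0. Lengths are in m, angles in rad, forces in N, time in s.
With the tool pointing down it reaches from about 0.4 to 0.85 m from the base axis. Payload 4.5 kg.
Tool frame: the origin (TCP) lies at the very end of the fingers, on their centre line; the grasp point (between the pads) lies env.tcp_to_grasp behind it (env.tcp_to_grasp is the distance from the TCP to the grasp point, in m); z points along the fingers, y is the line along which they close (so a half turn about z gives the same grasp; the last joint's range is limited). The gripper opens to 85 mm and grips with 20 to 120 N. Pads are 22 mm wide; open, the fingers measure 114 mm over their backs; the gripper's body (76 mm by 85 mm) begins 54 mm behind the grasp point. The pads swing forward as they close: fully open they stand 13 mm farther back than shut.
Start: joints at [-1.275, 0.689, -0.195, 1.565, 0.157, 0.902, -0.215], TCP at [0.162, 0.604, 0.231] pointing down, gripper open.
Joint ranges: [-3.01, 3.01], [-0.46, 2.08], [-1.47, 1.51], [0.13, 2.56], [-1, 4.14], [0.04, 2.09], [-2.66, 2.66]. Speed limits (rad/s): [2.57, 2.57, 3.14, 3.14, 3.14, 3.14, 3.14].

### API

Orientations are given as a rotation vector (axis times angle).
In Python, from rig import env, eyes, close_job gives the robot as it stands. The module is installed in compiled form; this text tells all that it offers.
- The arm moves only by the tool carry_out, never from a script. Its argument "rows" is a list of rows, each a list of 3 entries, a list of its own where there are three numbers: the closure, from 0 (fully open) to 1 (shut), then the shift along the tool's x, y, z as a fraction of full scale, then the turn about the tool's z as a fraction of full scale. A call has 1 to 12 rows; each row is the pose to reach, as a shift and turn from the pose commanded when the call began, along the tool's axes at that moment, turning the shorter way round; what a row does not reach only later rows make up. Full scale, the value 1, is 0.12 m for a shift and 180 degrees for a turn. A row lasts 1/8 s, in which the tool goes at most 62.5 mm and 10.7 degrees, less where a joint would pass 70% of its speed; a pose out of reach is approached as far as the arm can. A call with a number of a shift or a turn outside -1 to 1 is refused whole. A call with a gripper value outside its range is refused whole. The fingers move at their own pace and stop on an object; "force" is the grip in N (left out, the last holds). Time passes only in rows, so rows that repeat a pose let the fingers close. It gives the time, the measured TCP pose, the force, the opening and the grip force at its end, in the units of the state.
- env.state(): the state, without advancing time (a new reading comes with each control period).
- eyes.snapshot(name): name is "side" or "top" or "wrist"; returns (picture, depth): 400x640x3 uint8, red, green, blue; 400x640 float32, m along the optical axis (not along the pixel's ray), 0 where there is no reading.
- eyes.camera_info(name): a dict with "fx", "fy", "cx", "cy" (pixels), "k1" (the pictures are not rectified: a ray, as slopes to the right and down, at radius r is drawn at 1 + k1 r^2 times it, then the intrinsics apply), "R" (3x3) and "t" (3): a world point X has camera coordinates R X + t; the wrist camera has in their place "hand_eye" (4x4, takes a point from camera to tool coordinates, whose origin is the TCP and whose axes are the flange's). Camera axes: x right, y down, z forward; pixel columns grow to the right and rows downward; lengths in m; the calibration is good to about 2 mm. A picture is of the moment at which its call begins: read the wrist's pose just before it. camera_info takes no time and is no camera call.
- close_job(): hands the job in; it is judged then, once.
Trained networks look in the newest picture that a camera, given by its name, has taken for a name from the list of things; names that differ only in an ending like _2 or _b are one class to them, and where a whole thing is asked for, a point or a joint stands for the part that bears it (a point fixed in the world has none). Each returns a list of dicts, best first, with "p" (0 to 1); they miss things now and then, are a little off and sometimes report something else, mostly with a low value. They report only what shows in the picture. A call takes as long as a camera call.
- eyes.silhouettes(camera, thing): "region" (400x640 bool, what is visible of it) and "centre" ([column, row] in pixels, amid what is visible of it).
The state is a dict: "t": time; "qpos": joint angles; "qvel": joint speeds; "tau": joint torques, N m; "ee_pos": TCP position; "tool_rot": TCP orientation; "wrist_force": force on the tool from outside, world axes, zero at the start; "torque": the same for the moment, N m; "width": finger opening in m; "finger_force": force on a finger pad.
Only numpy, scipy, OpenCV 4.12 (cv2) and the standard library are available. Lean on these libraries where they do the work, as an engineer would, in place of code of your own. Each camera call takes 0.05 s, during which the arm holds its last target. There are 200 camera calls.

## Working session

There is one attempt and no reset: what is moved stays moved. The work goes in short steps, Python scripts to look and compute and a tool call to move; the robot and the scene stay as the last step left them, time stands still between calls to the robot, and variables do not carry over. Pictures are saved under pics/ and viewed, at most 10 in all, crops included, and the job is handed in when it is done.

Besides the shell and the picture viewer there is one more tool, called after ">>>" as a command line: name --argument value ..., lists and objects as JSON in quotes. carry_out: Moves the arm, as the interface text tells. Its arguments: {"type":"object","properties":{"rows":{"type":"array","items":{"type":"array"}},"force":{"type":"number"}},"required":["rows"]}

```bash
mkdir -p pics; cat > h.py <<'E'
import numpy as np, cv2
from scipy.spatial.transform import Rotation as Ro
from rig import env, eyes, close_job
def world(cam,px,depth,st=None):
    c=eyes.camera_info(cam); px=np.atleast_2d(px).astype(float)
    K=np.array([[c['fx'],0,c['cx']],[0,c['fy'],c['cy']],[0,0,1]])
    n=cv2.undistortPoints(px[:,None],K,np.array([c['k1'],0,0,0.]))[:,0]
    P=np.c_[n,np.ones(len(n))]*np.asarray(depth).reshape(-1,1)
    if 'hand_eye' in c:
        H=c['hand_eye']; P=P@H[:3,:3].T+H[:3,3]
        return P@Ro.from_rotvec(st['tool_rot']).as_matrix().T+st['ee_pos']
    return (P-c['t'])@c['R']
def cloud(cam,d,st=None,mask=None):
    m=d>0
    if mask is not None: m&=mask
    r,cc=np.nonzero(m)
    return np.c_[cc,r],world(cam,np.c_[cc,r],d[m],st)
def save(n,im): cv2.imwrite('pics/'+n+'.png',im[:,:,::-1])
E
python3 - <<'E'
from h import *
s=env.state();print(s)
for c in('top','side'):
    im,d=eyes.snapshot(c);save(c+'0',im);np.save(c+'d.npy',d)
    for n in('tall_box','low_box','tall_cover','tall_button','low_cover','food_pot','tall_cover_tip'):
        for o in eyes.silhouettes(c,n)[:2]:
            P=cloud(c,d,mask=o['region'])[1]
            print(c,n,round(o['p'],2),np.round(o['centre']),o['region'].sum(),np.round(np.median(P,0),3) if len(P) else '')
E
```

```text
{'t': 0.0, 'qpos': array([-1.27522837,  0.6900353 , -0.19452995,  1.56638009,  0.1573104 ,
        0.90246963, -0.215092  ]), 'qvel': array([-0.00095578, -0.00192141, -0.00078146,  0.00071204,  0.00016522,
       -0.00054394,  0.00065233]), 'tau': array([ 3.01937625e-04, -5.39613461e+01, -1.26624539e+00, -1.58547610e+01,
        9.15205077e-03,  9.42066894e-03, -1.34454751e-06]), 'ee_pos': array([0.16161321, 0.60305592, 0.23044281]), 'tool_rot': array([-4.09815247e-01, -3.11462541e+00,  2.97540812e-03]), 'wrist_force': array([ 0.93654616,  0.05948441, -0.55966554]), 'torque': array([ 0.0178306 , -0.02487061,  0.00691654]), 'finger_force': 0.0, 'width': 0.08519277685380174}
top tall_box 0.63 [394. 243.] 6407 [ 0.493 -0.188  0.17 ]
top tall_box 0.45 [489. 245.] 2527 [ 0.496 -0.439  0.188]
top low_box 0.71 [416. 233.] 856 [ 0.517 -0.229  0.182]
top tall_cover 0.79 [416. 236.] 835 [ 0.518 -0.229  0.182]
top tall_button 0.57 [368. 248.] 164 [ 0.484 -0.106  0.196]
top low_cover 0.77 [272. 232.] 712 [0.512 0.167 0.107]
top low_cover 0.25 [490. 247.] 2628 [ 0.495 -0.441  0.188]
top food_pot 0.46 [431. 270.] 212 [ 0.423 -0.272  0.188]
top tall_cover_tip 0.96 [416. 236.] 910 [ 0.519 -0.227  0.182]
top tall_cover_tip 0.3 [369. 247.] 143 [ 0.483 -0.105  0.197]
side tall_box 0.69 [383. 181.] 4809 [ 0.481 -0.111  0.164]
side low_box 0.75 [333. 267.] 4740 [0.478 0.232 0.093]
side tall_cover 0.66 [382. 156.] 429 [ 0.515 -0.215  0.187]
side tall_cover 0.4 [335. 266.] 4921 [0.478 0.231 0.092]
side tall_button 0.58 [380. 178.] 139 [ 0.478 -0.102  0.192]
side low_cover 0.72 [329. 250.] 613 [0.507 0.181 0.108]
side low_cover 0.68 [383. 152.] 410 [ 0.512 -0.216  0.187]
side food_pot 0.69 [411. 155.] 144 [ 0.421 -0.261  0.189]
side tall_cover_tip 0.96 [382. 151.] 486 [ 0.515 -0.215  0.185]
```

```bash
python3 - <<'E'
from h import *
im=cv2.imread('pics/top0.png');d=np.load('topd.npy')
px,P=cloud('top',d)
def lid(lo,hi,ylo,yhi):
    m=(P[:,2]>lo)&(P[:,2]<hi)&(P[:,1]>ylo)&(P[:,1]<yhi)&(P[:,0]>.3)&(P[:,0]<.7)
    return m
m=lid(.162,.178,-.36,0)
print(m.sum(),np.median(P[m],0)); Q=P[m][:,:2]
print(np.percentile(Q,[.5,2,98,99.5],axis=0)); print(cv2.minAreaRect(Q.astype(np.float32)*1000))
for lo,hi in((.176,.182),(.182,.22)):
    k=lid(lo,hi,-.34,-.04); print(lo,k.sum())
k=lid(.190,.215,-.34,-.04)
print(np.round(P[k][::4],3).tolist())
crop=cv2.resize(im[170:320,310:510],(800,600),interpolation=cv2.INTER_CUBIC);cv2.imwrite('pics/c.png',crop)
E
```

```text
4839 [ 0.48727989 -0.18094389  0.17021323]
[[ 0.38820014 -0.30294192]
 [ 0.39213979 -0.29819668]
 [ 0.5898275  -0.08059928]
 [ 0.59346392 -0.07615882]]
((491.0202331542969, -189.82296752929688), (203.83819580078125, 225.16049194335938), 2.4607784748077393)
0.176 459
0.182 692
[[0.561, -0.16, 0.198], [0.559, -0.161, 0.205], [0.556, -0.158, 0.207], [0.556, -0.168, 0.21], [0.553, -0.162, 0.202], [0.554, -0.171, 0.21], [0.551, -0.159, 0.204], [0.551, -0.169, 0.206], [0.551, -0.181, 0.201], [0.548, -0.161, 0.206], [0.549, -0.171, 0.209], [0.549, -0.182, 0.205], [0.546, -0.166, 0.209], [0.546, -0.178, 0.203], [0.546, -0.188, 0.202], [0.543, -0.17, 0.202], [0.544, -0.18, 0.206], [0.544, -0.191, 0.204], [0.541, -0.172, 0.203], [0.541, -0.183, 0.202], [0.541, -0.193, 0.206], [0.538, -0.175, 0.205], [0.538, -0.185, 0.207], [0.539, -0.196, 0.204], [0.536, -0.177, 0.205], [0.536, -0.188, 0.204], [0.536, -0.199, 0.203], [0.533, -0.181, 0.2], [0.533, -0.19, 0.208], [0.534, -0.201, 0.204], [0.53, -0.186, 0.19], [0.531, -0.193, 0.205], [0.531, -0.205, 0.202], [0.531, -0.214, 0.206], [0.528, -0.196, 
[... 1923 characters left out ...]
0.093, 0.196], [0.46, -0.104, 0.199], [0.457, -0.099, 0.198], [0.454, -0.096, 0.199], [0.451, -0.096, 0.197], [0.443, -0.266, 0.193], [0.442, -0.26, 0.205], [0.442, -0.271, 0.205], [0.439, -0.258, 0.203], [0.435, -0.253, 0.195], [0.437, -0.279, 0.205], [0.432, -0.281, 0.191], [0.43, -0.25, 0.195], [0.432, -0.285, 0.202], [0.428, -0.283, 0.199], [0.425, -0.283, 0.192], [0.423, -0.248, 0.202], [0.424, -0.286, 0.2], [0.42, -0.282, 0.195], [0.418, -0.251, 0.204], [0.415, -0.251, 0.203], [0.416, -0.283, 0.202], [0.411, -0.273, 0.19], [0.413, -0.28, 0.201], [0.409, -0.263, 0.197], [0.41, -0.274, 0.196], [0.411, -0.281, 0.207], [0.408, -0.266, 0.207], [0.408, -0.277, 0.203], [0.406, -0.271, 0.206]]
```

View pics/top0.png

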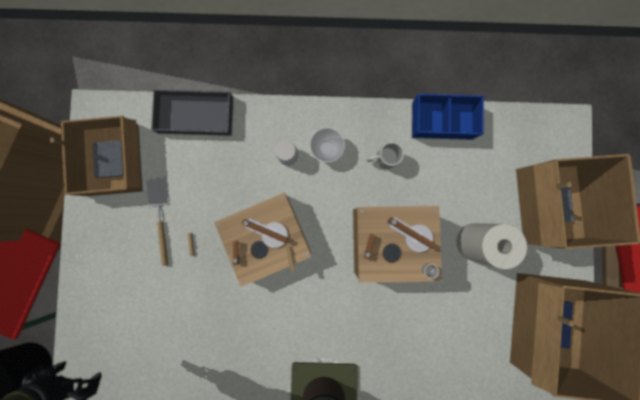

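View pics/c.png

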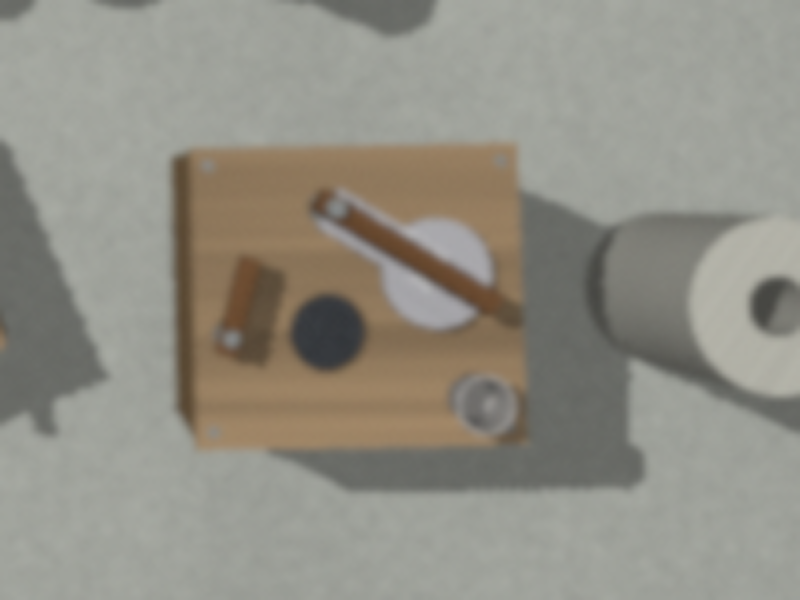

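The hinges, arm (about 0.97 rad open) and button (about 1.34 rad) fit a tall box at (0.491, -0.190) with a yaw of about 0.04. I'll shut and square the gripper, lift it and travel over there.

>>> carry_out --rows '[[1,[0,0,-0.3],0],[1,[-0.5,0.1,-0.3],-0.05],[1,[-0.93,0.25,-0.3],-0.096],[1,[-0.93,0.25,-0.3],-0.096]]' --force 20

```text
t: 1.3
ee_pos: [0.2851, 0.6019, 0.2667]
tool_rot: [-0.048, 3.137, -0.002]
wrist_force: [-0.5, -0.9, -0.2]
width: 0.0123
finger_force: 0.0
```

>>> carry_out --rows '[[1,[-0.5,-0.5,0],0],[1,[-1,-1,0],0],[1,[-1,-1,0],0],[1,[-1,-1,0],0]]'

```text
t: 1.8
ee_pos: [0.4061, 0.4847, 0.2671]
tool_rot: [-0.049, 3.139, -0.005]
wrist_force: [-0.8, 0.4, 1.0]
width: -0.0005
finger_force: 0.0
```

>>> carry_out --rows '[[1,[-0.4,-0.5,0],0],[1,[-0.8,-1,0],0],[1,[-0.8,-1,0],0],[1,[-0.8,-1,0],0]]'

```text
t: 2.3
ee_pos: [0.5037, 0.3712, 0.2672]
tool_rot: [-0.056, 3.141, -0.001]
wrist_force: [0.1, 0.3, -0.1]
width: 0.0002
finger_force: 0.0
```

>>> carry_out --rows '[[1,[0,-0.5,0],0],[1,[0,-1,0],0],[1,[0,-1,0],0],[1,[0,-1,0],0]]'

```text
t: 2.8
ee_pos: [0.5062, 0.2557, 0.2677]
tool_rot: [0.068, -3.141, -0.004]
wrist_force: [0.4, 1.8, 0.6]
width: 0.0002
finger_force: 0.0
```

>>> carry_out --rows '[[1,[0,-0.5,0],0],[1,[0,-1,0],0],[1,[0,-1,0],0],[1,[0,-1,0],0]]'

```text
t: 3.3
ee_pos: [0.5121, 0.136, 0.2675]
tool_rot: [-0.068, 3.14, 0.004]
wrist_force: [1.8, 0.6, 0.4]
width: 0.0
finger_force: 0.0
```

>>> carry_out --rows '[[1,[0,-0.5,0],0],[1,[0,-1,0],0],[1,[0,-1,0],0],[1,[0,-1,0],0]]'

```text
t: 3.8
ee_pos: [0.5175, 0.0161, 0.2674]
tool_rot: [-0.068, 3.14, 0.004]
wrist_force: [0.3, 0.0, -0.3]
width: 0.0003
finger_force: 0.0
```

>>> carry_out --rows '[[1,[0,-0.5,0],0],[1,[0,-1,0],0],[1,[0,-1,0],0],[1,[0,-1,0],0]]'

```text
t: 4.3
ee_pos: [0.5226, -0.1038, 0.2673]
tool_rot: [-0.069, 3.14, 0.003]
wrist_force: [-0.2, 0.3, -0.2]
width: 0.0
finger_force: 0.0
```

```bash
cat >> h.py <<'E'
YAW=.042; O=np.array([.491,-.190])
Rb=np.array([[np.cos(YAW),-np.sin(YAW)],[np.sin(YAW),np.cos(YAW)]])
def tobox(p): return (np.asarray(p)[...,:2]-O)@Rb*1000
def frac(b,z,st):   # box mm -> tool fraction shift
    w=np.r_[Rb@(np.array(b)/1000)+O,z]-st['ee_pos']
    return np.round(Ro.from_rotvec(st['tool_rot']).as_matrix().T@w/.12,3)
def hatch(cam):
    s=env.state(); im,d=eyes.snapshot(cam); px,P=cloud(cam,d,s)
    B=tobox(P); z=P[:,2]
    ins=(abs(B[:,0])<100)&(abs(B[:,1])<110)
    for n,h,lo,hi,m in(('arm',(60,20),.194,.216,(B[:,1]<60)&~((B[:,0]<-45)&(B[:,1]<-50))),('button',(-25,90),.186,.208,B[:,1]>62)):
        k=ins&m&(z>lo)&(z<hi); Q=B[k].astype(np.float32)
        if len(Q)<20: print(n,'few',len(Q)); continue
        v=cv2.fitLine(Q,cv2.DIST_HUBER,0,.01,.01).ravel(); r=(Q-v[2:])@v[:2]
        off=np.cross(v[:2],np.array(h)-v[2:])
        print(cam,n,len(Q),'dir deg',np.degrees(np.arctan2(v[1],v[0])),'hinge off',off,'ends',v[2:]+v[:2]*r.min(),v[2:]+v[:2]*r.max(),'z',np.median(z[k]))
    k=ins&(abs(z-.17)<.006); print('lid',np.percentile(B[k],[1,99],axis=0).tolist(),np.median(z[k]))
    return im
E
python3 - 2>/dev/null <<'E'
from h import *
save('t1',hatch('top')); save('w1',hatch('wrist')); s=env.state()
c=eyes.camera_info('wrist'); print(c['hand_eye'],env.tcp_to_grasp)
print(tobox(s['ee_pos']),frac((39,-81),.24,s))
E
```

```text
arm few 0
top button 68 dir deg -3.629746 hinge off -0.630444689305591 ends [-35.790993  91.316246] [-1.6236706 89.14881  ] z 0.19757305878056325
lid [[-97.74161371582827, -108.23400798676738], [99.39204059877771, 109.13485191854704]] 0.17013573231278242
wrist arm 6137 dir deg 58.457222 hinge off -4.994259074592719 ends [-10.481821 -85.276596] [61.181   31.47078] z 0.20338339570575775
wrist button 2375 dir deg -15.6031065 hinge off 1.528300251074512 ends [-39.028553  92.33089 ] [25.262512 74.37674 ] z 0.19670671494142175
lid [[-98.86169365954805, -107.33164837304992], [97.15782910621225, 108.3534160313811]] 0.16973939691502965
[[ 1.12321041e-03 -9.62296416e-01 -2.72000637e-01  7.01676431e-02]
 [ 9.99998880e-01  8.11902663e-04  1.25704899e-03 -8.43602218e-04]
 [-9.88815693e-04 -2.72001745e-01  9.62296250e-01 -1.42440775e-01]
 [ 0.00000000e+00  0.00000000e+00  0.00000000e+00  1.00000000e+00]] 0.0187
[35.03036183 85.14365031] [-0.028 -1.385  0.226]
```

View pics/w1.png

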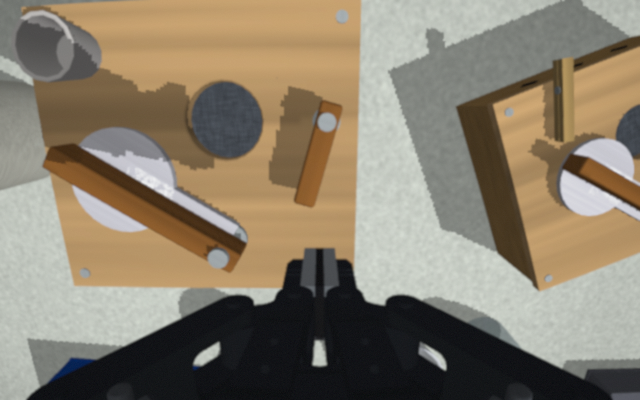

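The wrist view shows the tall lid: hole (225,120), disc (122,180) with its arm running from (45,158) to hinge (218,258), button (318,120)-(305,200), and pot (55,45). This agrees with the top view.

>>> carry_out --rows '[[1,[0,-0.4,0],0],[1,[0,-0.8,0],0],[1,[0,-0.8,0],0]]'

```text
t: 4.78
ee_pos: [0.5256, -0.2059, 0.267]
tool_rot: [0.056, -3.141, 0.003]
wrist_force: [0.1, 1.4, -0.6]
width: 0.0003
finger_force: 0.0
```

>>> carry_out --rows '[[1,[-0.05,-0.4,0],0],[1,[-0.05,-0.6,0.2],0],[1,[-0.05,-0.6,0.45],0],[1,[-0.05,-0.6,0.66],0],[1,[-0.05,-0.6,0.66],0]]'

```text
t: 5.4
ee_pos: [0.5341, -0.2714, 0.1865]
tool_rot: [0.069, -3.137, -0.005]
wrist_force: [0.8, 0.7, 1.2]
width: -0.0003
finger_force: 0.0
```

```bash
python3 - 2>/dev/null <<'E'
from h import *
s=env.state(); print(tobox(s['ee_pos']),s['ee_pos'],s['wrist_force'])
for a in np.arange(1.0,-.01,-.1):
    u=np.array([-np.cos(a),-np.sin(a)]); n=np.array([-u[1],u[0]])  # ccw side
    e=14.5*abs(n[1])+11*abs(n[0])
    b=np.array([60,20])+95*u+n*(8+e); print(round(a,2),b.round(0),frac(b,.187,s))
E
```

```text
[ 39.66434651 -83.12917473] [ 0.53411977 -0.27139045  0.18650851] [0.84859597 0.69483764 1.1801213 ]
1.0 [ 30. -73.] [ 0.082  0.08  -0.004]
0.9 [ 21. -70.] [ 0.155  0.107 -0.003]
0.8 [ 12. -66.] [ 0.226  0.141 -0.003]
0.7 [  4. -61.] [ 0.295  0.183 -0.003]
0.6 [ -4. -55.] [ 0.36   0.233 -0.002]
0.5 [-11. -48.] [ 0.421  0.291 -0.002]
0.4 [-18. -41.] [ 0.476  0.355 -0.001]
0.3 [-23. -32.] [ 0.524  0.427 -0.001]
0.2 [-28. -23.] [ 0.565  0.504 -0.001]
0.1 [-32. -13.] [ 0.598  0.586 -0.   ]
0.0 [-35.  -3.] [0.621 0.673 0.   ]
```

>>> carry_out --rows '[[1,[0.04,0.04,0],0],[1,[0.08,0.08,0],0],[1,[0.12,0.093,0],0],[1,[0.155,0.107,0],0],[1,[0.19,0.124,0],0],[1,[0.226,0.141,0],0],[1,[0.26,0.162,0],0],[1,[0.295,0.183,0],0],[1,[0.328,0.208,0],0],[1,[0.36,0.233,0],0],[1,[0.391,0.262,0],0],[1,[0.421,0.291,0],0]]'

```text
t: 6.9
ee_pos: [0.4823, -0.2416, 0.188]
tool_rot: [0.062, -3.141, 0.0]
wrist_force: [2.9, -0.5, -0.2]
width: 0.0001
finger_force: 1.3
```

```bash
python3 - 2>/dev/null <<'E'
from h import *
s=env.state(); print(tobox(s['ee_pos']),s['ee_pos'],s['wrist_force'])
hatch('wrist')
for a in np.arange(.5,-.06,-.05):
    u=np.array([-np.cos(a),-np.sin(a)]); n=np.array([-u[1],u[0]])
    e=14.5*abs(n[1])+11*abs(n[0])
    b=np.array([60,20])+95*u+n*(8+e); print(round(a,2),b.round(0),frac(b,.187,s))
E
```

```text
[-10.87558166 -51.21755373] [ 0.48228451 -0.24162903  0.18800919] [ 2.86301082 -0.50349532 -0.16709591]
wrist arm 6788 dir deg 34.549686 hinge off -2.7666461784621106 ends [-46.610634 -50.048595] [32.35656    4.3249435] z 0.20369183681337444
wrist button 5522 dir deg -14.425736 hinge off 7.7673398627271695 ends [-40.985367  86.0918  ] [23.643219 69.46704 ] z 0.19585340962494277
lid [[-99.28608510145807, -108.51607189792239], [55.4670395795636, 104.51804848121267]] 0.16988539859921686
0.5 [-11. -48.] [0.    0.024 0.008]
0.45 [-14. -45.] [0.029 0.055 0.008]
0.4 [-18. -41.] [0.056 0.088 0.008]
0.35 [-21. -36.] [0.081 0.123 0.008]
0.3 [-23. -32.] [0.104 0.159 0.008]
0.25 [-26. -28.] [0.126 0.197 0.008]
0.2 [-28. -23.] [0.145 0.237 0.008]
0.15 [-30. -18.] [0.163 0.277 0.008]
0.1 [-32. -13.] [0.178 0.319 0.008]
0.05 [-34.  -8.] [0.191 0.362 0.008]
0.0 [-35.  -3.] [0.202 0.406 0.008]
-0.05 [-36.   2.] [0.211 0.441 0.008]
```

>>> carry_out --rows '[[1,[0.0,0.024,0],0],[1,[0.029,0.055,0],0],[1,[0.056,0.088,0],0],[1,[0.081,0.123,0],0],[1,[0.104,0.159,0],0],[1,[0.126,0.197,0],0],[1,[0.145,0.237,0],0],[1,[0.163,0.277,0],0],[1,[0.178,0.319,0],0],[1,[0.191,0.362,0],0],[1,[0.191,0.362,0],0]]'

```text
t: 8.32
ee_pos: [0.4571, -0.1984, 0.1879]
tool_rot: [0.064, -3.139, -0.001]
wrist_force: [-0.5, -0.5, -0.1]
width: 0.0001
finger_force: 0.1
```

```bash
python3 - 2>/dev/null <<'E'
from h import *
s=env.state(); print(tobox(s['ee_pos']),s['ee_pos'],s['wrist_force'])
save('w3',hatch('wrist')); hatch('top')
E
```

```text
[-34.24281917  -6.93988789] [ 0.45707877 -0.19837154  0.18789601] [-0.50482737 -0.53207838 -0.05368371]
wrist arm 5281 dir deg -74.50358 hinge off 108.73072951149413 ends [-53.875614  23.762207] [-41.444145 -21.075111] z 0.20369708770406755
wrist button 3624 dir deg -17.348099 hinge off 6.1191233838817425 ends [-40.643448  88.47606 ] [ 0.8682518 75.50836  ] z 0.19627827571470385
lid [[-99.35549726459563, -107.5854449131495], [26.11868560750393, 107.90756576424748]] 0.16983488520368512
top arm 277 dir deg 3.1075063 hinge off -1.863569248385371 ends [-65.12964   15.073093] [71.790306 22.506403] z 0.2038819015378821
top button 146 dir deg -15.671076 hinge off -1.2157581728717446 ends [-35.76281  94.28212] [27.399654 76.562355] z 0.19701379523835016
lid [[-98.07891798606231, -107.48060878862714], [98.5448210573159, 108.71884998958954]] 0.17005964198244544
```

View pics/w3.png

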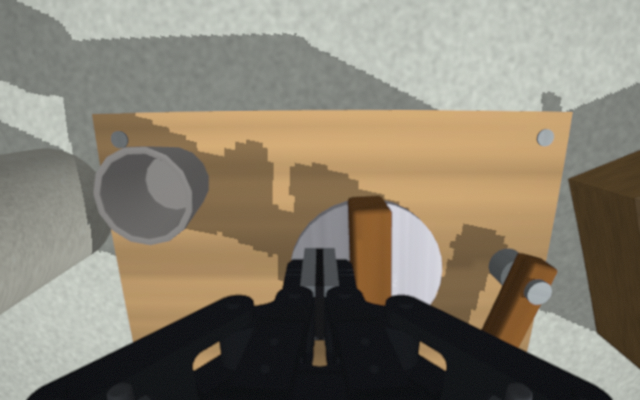

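The arm now lies along the box's -x (column 370 in the picture), with the disc over the hole, and the top view gives about +0.05 rad. A small final nudge comes next, then I back away and lift.

>>> carry_out --rows '[[1,[0,0.015,0],0],[1,[0,0.03,0],0],[1,[0,0.04,0],0],[1,[0,0.04,0],0],[1,[0,-0.05,0],0],[1,[0,-0.15,0],0],[1,[0,-0.15,-0.3],0],[1,[0,-0.15,-0.6],0],[1,[0,-0.15,-0.6],0]]'

```text
t: 9.55
ee_pos: [0.4609, -0.2184, 0.2626]
tool_rot: [-0.061, 3.134, -0.003]
wrist_force: [-0.0, -0.9, -0.4]
width: 0.0
finger_force: 0.0
```

```bash
python3 - 2>/dev/null <<'E'
from h import *
hatch('top'); s=env.state(); print(tobox(s['ee_pos']),s['ee_pos'])
for a in [1.31]+list(np.arange(1.3,-.01,-.1)):
    u=np.array([np.sin(a),-np.cos(a)]); n=np.array([-u[1],u[0]])
    e=14.5*abs(n[1])+11*abs(n[0])+7+(15 if a==1.31 else 0)
    b=np.array([-25,90])+37*u+n*e; print(round(a,2),b.round(0),frac(b,.188,s))
E
```

```text
top arm 352 dir deg 0.82387537 hinge off -1.6878072883288062 ends [-64.77934   19.893614] [71.60755  21.854902] z 0.20391843566118284
top button 141 dir deg -14.9896145 hinge off -0.8499598108397635 ends [-35.96047  93.81462] [27.46758 76.83145] z 0.19676655627220627
lid [[-98.28016373491533, -106.99009466178885], [98.52079513960975, 108.6994875433452]] 0.1701134690782863
[-32.53422172 -26.73672417] [ 0.45961708 -0.21807918  0.26108166]
1.31 [ 21. 118.] [-0.438  1.208  0.609]
1.3 [ 17. 103.] [-0.408  1.084  0.609]
1.2 [18. 99.] [-0.419  1.053  0.609]
1.1 [19. 95.] [-0.427  1.02   0.609]
1.0 [20. 91.] [-0.43   0.984  0.609]
0.9 [20. 87.] [-0.43   0.948  0.609]
0.8 [19. 82.] [-0.425  0.91   0.609]
0.7 [18. 78.] [-0.415  0.872  0.609]
0.6 [16. 73.] [-0.399  0.834  0.609]
0.5 [13. 69.] [-0.379  0.798  0.609]
0.4 [10. 65.] [-0.353  0.764  0.609]
0.3 [ 7. 61.] [-0.323  0.734  0.609]
0.2 [ 3. 58.] [-0.289  0.706  0.609]
0.1 [-2. 55.] [-0.25   0.684  0.609]
-0.0 [-7. 53.] [-0.209  0.666  0.609]
```

Cover closed (about 0.01 rad). Next is the button: over to its +y side, then down.

>>> carry_out --rows '[[1,[-0.22,0.4,0],0],[1,[-0.44,0.8,0],0],[1,[-0.44,0.8,0],0]]'

```text
t: 9.98
ee_pos: [0.5094, -0.1136, 0.2593]
tool_rot: [-0.077, 3.14, 0.006]
wrist_force: [-0.9, -1.4, 0.7]
width: 0.0004
finger_force: 0.0
```

>>> carry_out --rows '[[1,[0,0.41,0],0],[1,[0,0.41,0],0],[1,[0,0.41,0.25],0],[1,[0,0.41,0.5],0],[1,[0,0.41,0.61],0],[1,[0,0.41,0.61],0]]'

```text
t: 10.72
ee_pos: [0.5049, -0.0709, 0.186]
tool_rot: [0.061, -3.139, 0.0]
wrist_force: [0.2, -0.2, -0.6]
width: 0.0001
finger_force: 0.0
```

```bash
python3 - 2>/dev/null <<'E'
from h import *
s=env.state(); print(tobox(s['ee_pos']),s['ee_pos'],s['wrist_force'])
for a in list(np.arange(1.3,-.01,-.1)):
    u=np.array([np.sin(a),-np.cos(a)]); n=np.array([-u[1],u[0]])
    e=14.5*abs(n[1])+11*abs(n[0])+7
    b=np.array([-25,90])+36*u+n*e; print(round(a,2),b.round(0),frac(b,.188,s))
E
```

```text
[ 18.93720065 118.41621284] [ 0.50494848 -0.07089309  0.18603032] [ 0.21596527 -0.16654557 -0.56636742]
1.3 [ 16. 103.] [ 0.023 -0.125 -0.016]
1.2 [ 17. 100.] [ 0.012 -0.155 -0.016]
1.1 [18. 96.] [ 0.004 -0.188 -0.016]
1.0 [19. 92.] [-0.    -0.223 -0.016]
0.9 [19. 87.] [-0.    -0.259 -0.016]
0.8 [18. 83.] [ 0.005 -0.296 -0.016]
0.7 [17. 78.] [ 0.014 -0.333 -0.016]
0.6 [15. 74.] [ 0.029 -0.37  -0.016]
0.5 [13. 70.] [ 0.048 -0.406 -0.016]
0.4 [10. 66.] [ 0.073 -0.439 -0.016]
0.3 [ 6. 62.] [ 0.103 -0.47  -0.016]
0.2 [ 2. 59.] [ 0.136 -0.497 -0.016]
0.1 [-2. 56.] [ 0.174 -0.52  -0.016]
-0.0 [-7. 54.] [ 0.215 -0.537 -0.016]
```

>>> carry_out --rows '[[1,[0.02,-0.04,-0.01],0],[1,[0.02,-0.08,-0.015],0],[1,[0.022,-0.115,-0.015],0],[1,[0.012,-0.15,-0.015],0],[1,[0.004,-0.188,-0.015],0],[1,[0,-0.223,-0.015],0],[1,[0,-0.259,-0.015],0],[1,[0.005,-0.296,-0.015],0],[1,[0.014,-0.333,-0.015],0],[1,[0.029,-0.37,-0.015],0],[1,[0.048,-0.406,-0.015],0],[1,[0.048,-0.406,-0.015],0]]'

```text
t: 12.22
ee_pos: [0.5017, -0.1199, 0.1887]
tool_rot: [0.061, -3.141, 0.001]
wrist_force: [0.8, 0.2, 0.5]
width: 0.0
finger_force: 0.1
```

```bash
python3 - 2>/dev/null <<'E'
from h import *
save('t5',hatch('top'));save('w5',hatch('wrist'))
s=env.state(); print(tobox(s['ee_pos']),s['ee_pos'],s['wrist_force'])
for a in list(np.arange(.5,-.11,-.1)):
    u=np.array([np.sin(a),-np.cos(a)]); n=np.array([-u[1],u[0]])
    e=14.5*abs(n[1])+11*abs(n[0])+7
    b=np.array([-25,90])+36*u+n*e; print(round(a,2),b.round(0),frac(b,.188,s))
E
```

```text
top arm 64 dir deg 6.208325 hinge off -2.1699693282532735 ends [46.618317 20.727087] [71.98863  23.486916] z 0.20474998788336718
top button 46 dir deg -54.339584 hinge off -0.8843125141581822 ends [-31.408154 100.447784] [-19.27438  83.53721] z 0.19808964554866554
lid [[-97.25680900180868, -108.76518004092325], [99.05055281637763, 109.20282941247581]] 0.1700470490126133
wrist arm 12303 dir deg 1.998957 hinge off -3.951673990624343 ends [-67.24273   19.512985] [56.093822 23.817745] z 0.20341821266548327
wrist button 4757 dir deg -38.74092 hinge off 4.979279567422054 ends [-39.17424  94.98851] [ 3.9192295 60.413574 ] z 0.1968438107507724
lid [[-99.08091010479826, -104.17101230139679], [84.33060818720107, 108.5184473286162]] 0.1697688520274269
[13.62488423 69.76265926] [ 0.5016837  -0.11972679  0.18866276] [ 0.22533841  0.28328248 -0.74651537]
0.5 [13. 70.] [ 0.005 -0.     0.006]
0.4 [10. 66.] [ 0.03  -0.034  0.006]
0.3 [ 6. 62.] [ 0.06  -0.064  0.006]
0.2 [ 2. 59.] [ 0.093 -0.091  0.006]
0.1 [-2. 56.] [ 0.131 -0.114  0.006]
0.0 [-7. 54.] [ 0.172 -0.132  0.006]
-0.1 [-9. 52.] [ 0.191 -0.147  0.006]
```

View pics/w5.png

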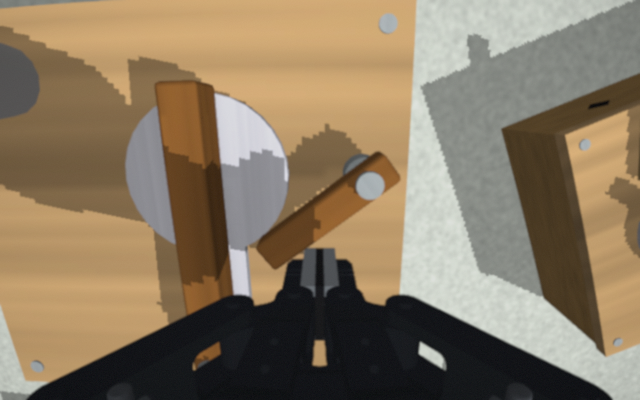

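The button (370,185)-(265,250) has turned to roughly 0.7 rad and the cover is still closed, so I carry on along the arc.

>>> carry_out --rows '[[1,[0.015,-0.02,0],0],[1,[0.03,-0.034,0],0],[1,[0.06,-0.064,0],0],[1,[0.093,-0.088,0],0],[1,[0.131,-0.1,0],0],[1,[0.15,-0.11,0],0],[1,[0.172,-0.115,0],0],[1,[0.172,-0.115,0],0]]'

```text
t: 13.32
ee_pos: [0.4814, -0.134, 0.1887]
tool_rot: [0.062, -3.14, 0.001]
wrist_force: [2.0, 0.4, 0.8]
width: 0.0001
finger_force: 0.5
```

```bash
python3 - 2>/dev/null <<'E'
from h import *
hatch('top');save('w6',hatch('wrist'))
s=env.state(); print(tobox(s['ee_pos']),s['ee_pos'],s['wrist_force'])
E
```

```text
top arm 125 dir deg 2.4733233 hinge off -2.1526241771583017 ends [23.832624 20.5924  ] [71.728264 22.661228] z 0.20386451880177603
top button 21 dir deg -88.8872 hinge off 3.007973505225948 ends [-28.21811  100.788994] [-27.754658  76.92962 ] z 0.19846355494055556
lid [[-95.61714701546224, -107.77310317993089], [98.8789975872673, 108.87084790448772]] 0.1701185574569777
wrist arm 9977 dir deg 36.43442 hinge off -63.81420096711588 ends [-64.48472     7.4243546] [-9.001213 48.381805] z 0.20331060233144163
wrist button 3605 dir deg -80.837265 hinge off 5.502623401624305 ends [-32.28067  100.582504] [-25.882607  60.916183] z 0.19669438112076262
lid [[-99.2286457767131, -107.18876592663275], [60.89161638446695, 108.24067429322653]] 0.16975116050134376
[-7.20438502 56.39845551] [ 0.48143393 -0.13395378  0.18863309] [ 0.30451004 -0.39366616  0.75120923]
```

View pics/w6.png

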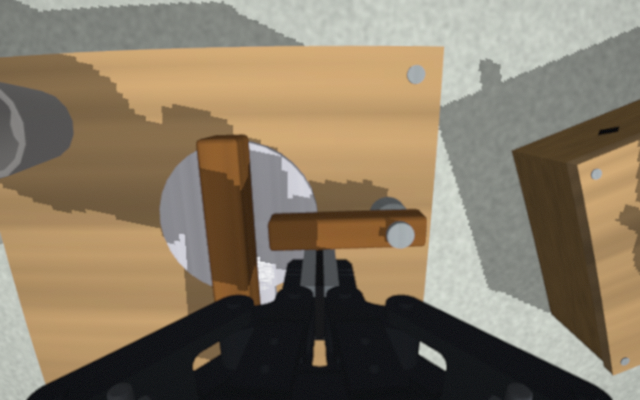

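The button (400,235)-(270,230) now lies across the disc rim towards the arm. I back off towards +x, lift, and check.

>>> carry_out --rows '[[1,[0.01,0,0],0],[1,[-0.05,0.02,0],0],[1,[-0.15,0.05,0],0],[1,[-0.15,0.05,-0.4],0],[1,[-0.15,0.05,-0.8],0],[1,[-0.5,0.5,-0.9],0],[1,[-0.8,0.8,-0.9],0],[1,[-0.8,0.8,-0.9],0]]'

```text
t: 14.42
ee_pos: [0.5767, -0.0272, 0.2969]
tool_rot: [-0.076, 3.138, 0.007]
wrist_force: [-0.8, -0.7, 0.2]
width: -0.0002
finger_force: 0.0
```

```bash
python3 - 2>/dev/null <<'E'
from h import *
im=hatch('top'); s=env.state(); print(s['ee_pos'],s['wrist_force'],s['t'])
cv2.imwrite('pics/f.png',cv2.resize(im[120:320,190:540],(800,457),interpolation=cv2.INTER_CUBIC)[:,:,::-1])
E
```

```text
arm few 0
button few 0
lid [[-97.43518122221553, -109.08151404187726], [97.7653980760196, -5.672970117225856]] 0.17013951792417384
[ 0.57491339 -0.03078588  0.29640297] [-0.7730445  -0.80803859  0.03500679] 14.475
```

View pics/f.png

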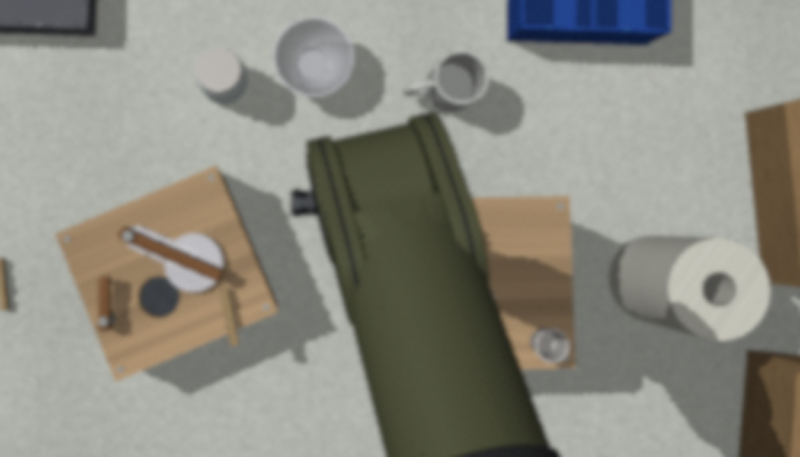

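The arm hides the tall box, while the low box and loose things look unchanged. I move aside to uncover the view.

>>> carry_out --rows '[[1,[0,0.5,0],0],[1,[0,1,0],0],[1,[0,1,0],0]]'

```text
t: 14.85
ee_pos: [0.5677, 0.0921, 0.2968]
tool_rot: [0.077, -3.14, -0.006]
wrist_force: [-1.2, -1.9, 0.5]
width: 0.0003
finger_force: 0.0
```

>>> carry_out --rows '[[1,[0,0.5,0],0],[1,[0,1,0],0],[1,[0,1,0],0],[1,[0,1,0],0]]'

```text
t: 15.35
ee_pos: [0.5645, 0.2036, 0.2962]
tool_rot: [0.06, -3.14, 0.004]
wrist_force: [0.2, -0.9, 0.2]
width: -0.0001
finger_force: 0.0
```

```bash
python3 - 2>/dev/null <<'E'
from h import *
im=hatch('top'); s=env.state(); print(s['ee_pos'],s['wrist_force'],s['t'])
cv2.imwrite('pics/f2.png',cv2.resize(im[120:320,190:540],(800,457),interpolation=cv2.INTER_CUBIC)[:,:,::-1])
E
```

```text
top arm 400 dir deg -0.75648326 hinge off -1.4011786846869883 ends [-64.544235  23.045769] [71.45104  21.250103] z 0.20334449640116892
top button 88 dir deg -88.11718 hinge off -0.20993146402526008 ends [-25.198679 102.433395] [-23.89944  62.91058] z 0.19684306303762006
lid [[-98.20715755003555, -108.31118683290302], [98.30284532792406, 108.39455640907732]] 0.1701202427630663
[0.56482832 0.2028234  0.29629555] [ 0.79289225 -0.750998    0.50561311] 15.4
```

View pics/f2.png

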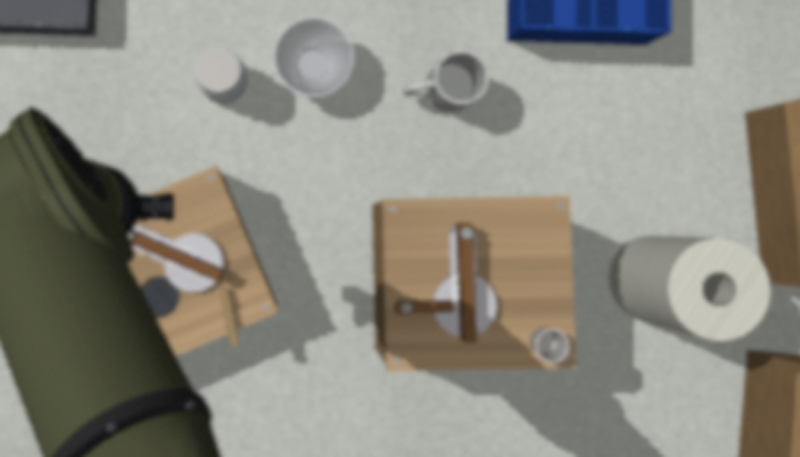

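The picture shows the disc closed at (465,305), with a fitted angle of about -0.01 rad. The button at (405,307)-(450,307) points straight across at about 0.03 rad, and the pot at (552,345) is unmoved.

```bash
python3 -c "
from h import *
print(close_job())"
```

```text
the job is handed in; nothing more can be done
None
```

I closed the tall box's cover (about -0.01 rad) and turned its button across the disc (about 0.03 rad); the last pictures showed nothing else shifted, and I handed the job in but got no verdict back.

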